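# Put the glue pot to rest and switch its warmer off

### The job

The gluing is done: slide the glue pot sideways off the warmer onto the rest stand beside it, keeping its base on the metal all the way without lifting or tipping it, until it stands centred inside the stand's marked ring. Also turn the warmer's thermostat knob fully anticlockwise to its stop (off). Leave the card pack, the mug and the parcel box where they are.

Things in the scene. Friction and masses are not known exactly. Their poses are not given: they have to be found in the camera images.
- pot_center (a point): Loose lidded aluminium glue pot, 0.4 to 0.85 kg: body 100 mm across, base 96, rim 106, 82 mm high to the rim, 118 to the top of the lid's black knob (30 mm across; lid fixed). Point: on the pot's axis, 41 mm above its underside. z is up; its one black stick handle points along -x.
- pot_grip (a point): Middle of that pot's straight black handle, 118 mm from the pot's axis, 85 mm above its underside. The handle is a bar 20 mm wide (along y), 16 mm thick, free to grasp from 75 to 165 mm from the axis; it runs out along -x, rising 22 degrees. Axes as for pot_center.
- warmer_ring (a point): Centre of the ring on the warmer's dark top, where the pot stands at first; on the top face, 75 mm above the bench. Warmer: grey housing, fixed, 200 mm wide (y); flat top from 81 mm before (-x) to 91 mm behind the point, a 23 mm high rail 80 mm behind it, sides open. In front it slopes down at 30 degrees as a fascia with the knob. x points from fascia to back.
- stand_ring (a point): Centre of the ring (120 mm across inside) on the rest stand's dull grey sheet-metal top, where the pot must go; on the top face, 75 mm above the bench, level with the warmer's. Stand: table without knob, fixed, 180 mm wide, left or right of the warmer across a 2 mm gap, axes parallel to it, rings 192 mm apart; same rail at the back.
- thermostat (a joint): Angle of the thermostat knob in rad: 0 at its hard anticlockwise end stop (off), growing as it turns clockwise seen from the front, up to a stop at 4.2. Stiff (0.05 N m), stays where it is left.
- thermostat_grip (a point): Round black fluted knob midway across the warmer's sloping fascia (90 mm long down the slope): 49 mm across (foot 54), 34 mm proud of it. Point: on the turning axis, 22 mm out from the panel, 12 mm below the knob's face. z: the axis, out of the panel, up and toward the front, 30 degrees from vertical; grip it along that axis. x, along the white pointer, turns with the knob.
- card_pack: Banded pack of white cards, 93 x 131 x 23 mm, lying loose in front of the warmer and stand; origin under its centre. Leave alone.
- coffee_mug: Blue and white mug, 78 x 112 x 92 mm, loose, to the right of the warmer and stand; origin under it. Leave alone.
- parcel_box: Small taped cardboard box, 71 x 104 x 61 mm, loose, to the left of the warmer and stand; origin under its centre. Leave alone.

How it is judged:
By the outcome, as a careful person would: the job done as asked, in the order asked, and still so for the second after the job is handed in, with the robot touching nothing.
It also fails if it takes over 50 s, if anything falls off the work surface, if the arm or the gripper's body presses on something with over 40 N, if the wrist force passes 120 N, or if a joint passes its speed limit or range.

### The arm

A 6-joint arm with a two-finger parallel gripper is mounted at the origin on a cart in front of the work surface, level with it; the furniture and walls round the work are solid. World frame = base frame: x ahead of the robot, y to its left, z up, the work surface at z = 0. Lengths are in m, angles in degrees, forces in N, time in s.
With the tool pointing down it reaches from about 0.4 to 0.825 m from the base axis. Payload 7 kg.
Tool frame: the origin (TCP) lies between the finger pads; the fingertips stand 25 mm ahead of it and the grasp point (between the pads) lies 6 mm ahead of it; z points along the fingers, y is the line along which they close (so a half turn about z gives the same grasp; the last joint's range is limited). The gripper opens to 88 mm and grips with 3 to 60 N. Pads are 19 mm wide; open, the fingers measure 130 mm over their backs; the gripper's body (78 mm by 193 mm) begins 47 mm behind the grasp point.
Start: joints at [-58.78, 20.546, 0.682, 0, -70.136, -16.507], TCP at [0.171, -0.653, 0.252] pointing down, gripper open.
Joint ranges: [-176.03, 176.03], [-82.01, 121.73], [-58.28, 71.71], [-173.87, 95.51], [-174.79, -0.11], [-173.66, 173.66]. Speed limits (degrees/s): [136.94, 136.94, 172.46, 180, 180, 180].

### API

Orientations are given as [roll, pitch, yaw] about the fixed x, y, z axes, in that order (R = Rz(yaw) Ry(pitch) Rx(roll)).
In Python, from plant import r gives the robot as it stands.
- The arm moves only by the shell command python3 -m crank 'ROWS' [FORCE]. ROWS is JSON, a list of rows, each a list of 3 entries, a list of its own where there are three numbers: the turn, a rotation vector about the tool's x, y, z in degrees, then the shift along the tool's x, y, z in cm, then the closure, from -1 (fully open) to 1 (shut). In form: [[[wx, wy, wz], [dx, dy, dz], fingers], ...]. A call has 1 to 8 rows; each row shifts and turns the commanded pose from where the row before left it, along the tool's axes as they then stand; what a row does not reach is not made up. A row lasts 1/10 s, in which the tool goes at most 50 mm and 8.59 degrees, less where a joint would pass 70% of its speed; a pose out of reach is approached as far as the arm can. A call with a gripper value outside its range is refused whole. The fingers move at their own pace and stop on an object; FORCE is the grip in N (left out, the last holds). Time passes only in rows, so rows that do not move let the fingers close. It gives the time, the measured TCP pose, the force, the opening and the grip force at its end, in the units of the state.
- r.get_state(): the state, without advancing time (a new reading comes with each control period).
- r.capture(name): name is "side" or "top"; returns a dict with "color" (480x640x3 uint8, red, green, blue), "range_z" (480x640 float32, m along the optical axis (not along the pixel's ray), 0 where there is no reading), "intrinsics" (3x3 intrinsics, pixels), "k1" (the pictures are not rectified: a ray, as slopes to the right and down, at radius r is drawn at 1 + k1 r^2 times it, then the intrinsics apply), "world_from_camera" (4x4, takes a point from camera to world coordinates). Camera axes: x right, y down, z forward; pixel columns grow to the right and rows downward; lengths in m; the calibration is good to about 2 mm. A picture is of the moment at which its call begins.
- r.close_job(): hands the job in; it is judged then, once.
The state is a dict: "time_s": time; "joints": joint angles; "qd": joint speeds; "joint_torque": joint torques, N m; "tcp_pos": TCP position; "eef_rot": TCP orientation; "contact_force": force on the tool from outside, world axes, zero at the start; "moment": the same for the moment, N m; "gripper_width": finger opening in m; "gripper_force": force on a finger pad.
Only numpy, scipy, OpenCV 4.12 (cv2) and the standard library are available. Lean on these libraries where they do the work, as an engineer would, in place of code of your own. Each camera call takes 0.05 s, during which the arm holds its last target. There are 200 camera calls.

## Working session

There is one attempt and no reset: what is moved stays moved. The work goes in short steps, Python scripts to look and compute and a shell command to move; the robot and the scene stay as the last step left them, time stands still between calls to the robot, and variables do not carry over. Pictures are saved under pics/ and viewed, at most 10 in all, crops included, and the job is handed in when it is done.

```bash
mkdir -p pics; ls; python3 - <<'E'
from plant import r
import cv2,pickle
for n in("side","top"):
    c=r.capture(n);pickle.dump(c,open(n+".pkl","wb"));cv2.imwrite(f"pics/{n}0.png",c["color"][:,:,::-1]);print(c["world_from_camera"].round(3).tolist(),c["k1"],c["intrinsics"].tolist())
print(r.get_state())
E
```

```text
pics
[[-0.987, -0.1, 0.122, 0.413], [-0.156, 0.523, -0.838, 0.982], [0.02, -0.846, -0.532, 0.747], [0.0, 0.0, 0.0, 1.0]] 0.00282187770138139 [[528.2101564934844, 0.0, 325.345497351254], [0.0, 528.2101564934844, 220.97067757935426], [0.0, 0.0, 1.0]]
[[0.025, -0.992, 0.12, 0.422], [-1.0, -0.027, -0.015, -0.001], [0.018, -0.12, -0.993, 1.183], [0.0, 0.0, 0.0, 1.0]] -0.12773620407143074 [[543.5707392825096, 0.0, 312.06642623613027], [0.0, 543.5707392825096, 235.3585756233148], [0.0, 0.0, 1.0]]
{'time_s': 0.1, 'joints': array([-5.87810282e+01,  2.05878862e+01,  6.39670350e-01, -1.82442236e-02,
       -7.01356537e+01, -1.65079415e+01]), 'qd': array([-0.02872313, -0.00747432,  0.18721851,  0.11918593,  0.03196864,
        0.00171825]), 'joint_torque': array([ 8.60706477e-04, -5.84168351e+01,  2.93750721e+01,  7.01558501e+00,
        1.01112068e-02, -5.06882736e-05]), 'tcp_pos': array([ 0.17130538, -0.6524922 ,  0.2507134 ]), 'eef_rot': array([ 1.79914714e+02, -7.38893696e-03, -1.65295176e+02]), 'contact_force': array([-0.42681073,  0.16318814, -0.19420387]), 'moment': array([0.01293672, 0.03721417, 0.03159955]), 'gripper_force': 0.0, 'gripper_width': 0.08729242371091325}
```

View pics/side0.png

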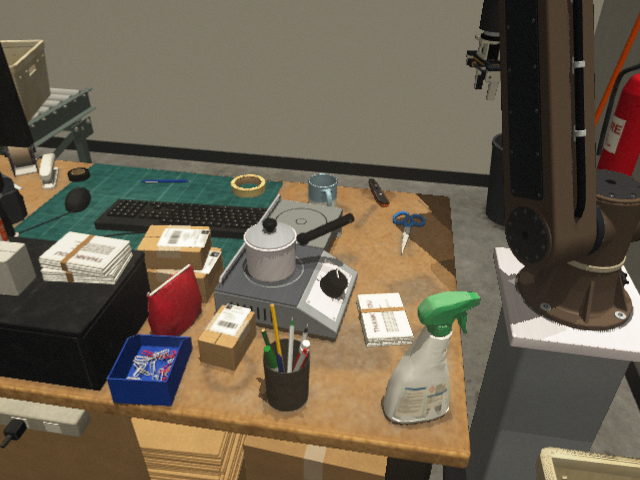

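View pics/top0.png

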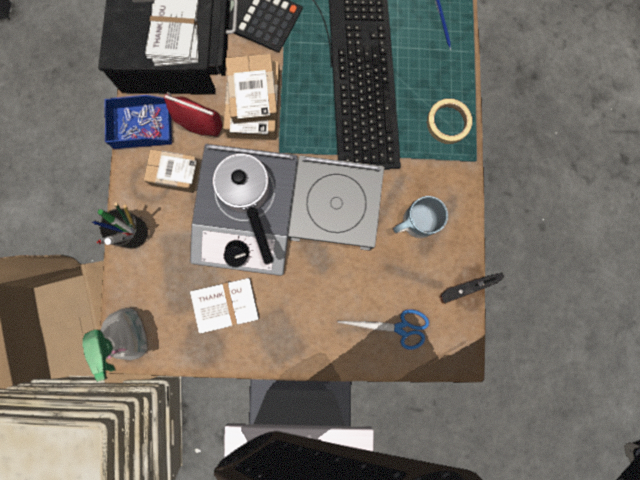

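The top view shows the warmer around (243,210), with the pot lid knob at (239,178) and the handle running from (252,210) to (266,262). The thermostat knob is at (236,253), and the stand ring centre is at (337,203), to the right (-y). The mug is at (428,216), the cards at (224,305) and the parcel at (170,169).

```bash
cat > h.py <<'E'
import numpy as np,cv2,pickle
def dist(c):
    # k1 applies to slopes: xd = x(1+k1 r^2) -> OpenCV model
    return np.array([c["k1"],0,0,0,0])
def cloud(c):
    v,u=np.mgrid[0:480,0:640]
    p=cv2.undistortPoints(np.stack([u,v],-1).reshape(-1,1,2).astype(float),c["intrinsics"],dist(c)).reshape(480,640,2)
    z=c["range_z"].astype(float)
    P=np.concatenate([p*z[...,None],z[...,None]],-1)
    T=c["world_from_camera"]
    W=P@T[:3,:3].T+T[:3,3]; W[z==0]=np.nan
    return W
def atz(c,uv,zw):
    p=cv2.undistortPoints(np.array(uv,float).reshape(-1,1,2),c["intrinsics"],dist(c)).reshape(-1,2)
    T=c["world_from_camera"]
    d=np.c_[p,np.ones(len(p))]@T[:3,:3].T
    return T[:3,3]+d*((zw-T[2,3])/d[:,2])[:,None]
def proj(c,X):
    Ti=np.linalg.inv(c["world_from_camera"])
    return cv2.projectPoints(np.array(X,float),cv2.Rodrigues(Ti[:3,:3])[0],Ti[:3,3],c["intrinsics"],dist(c))[0].reshape(-1,2)
E
python3 - <<'E'
from h import *
for n in("top","side"):
    c=pickle.load(open(n+".pkl","rb"));W=cloud(c)
    X=W.reshape(-1,3);Z=X[:,2]
    reg=(X[:,0]>.3)&(X[:,0]<.65)&(X[:,1]>-.2)&(X[:,1]<.3)
    for nm,lo,hi in(("bench",-.01,.01),("top75",.066,.084),("lid",.185,.2),("rail",.092,.104),("rim",.15,.163)):
        m=reg&(Z>lo)&(Z<hi);m2=m.reshape(480,640).astype(np.uint8)
        k,l,s,ce=cv2.connectedComponentsWithStats(m2)
        for i in range(1,k):
            if s[i,4]<40: continue
            q=W[l==i];R=cv2.minAreaRect(q[:,:2].astype(np.float32)*1000)
            print(n,nm,s[i,4],q.mean(0).round(4),np.median(q[:,2]).round(4),[np.round(t,1) for t in R])
c=pickle.load(open("top.pkl","rb"));
img=c["color"][120:300,170:400]
cv2.imwrite("pics/crop.png",cv2.resize(img,None,fx=3.3,fy=3.3,interpolation=cv2.INTER_CUBIC)[:,:,::-1])
E
```

```text
top bench 22984 [0.4287 0.029  0.001 ] 0.001 [array([475.,  50.]), array([349.9, 500. ]), np.float64(0.0)]
top top75 2422 [0.5779 0.17   0.0748] 0.0752 [array([575.3, 169.5]), array([178.5, 104.8]), np.float64(48.8)]
top top75 5777 [ 0.5968 -0.0353  0.076 ] 0.0761 [array([594.8, -29.3]), array([253.6, 113.8]), np.float64(89.1)]
top lid 103 [0.6438 0.1242 0.1918] 0.1922 [array([642.7, 124.3]), array([14.2, 28.2]), np.float64(0.9)]
top lid 62 [0.4985 0.0631 0.1874] 0.1871 [array([499.3,  64.5]), array([17.4, 15.6]), np.float64(29.3)]
top rim 428 [0.6196 0.1243 0.1597] 0.1602 [array([623.6, 125.1]), array([105. ,  52.7]), np.float64(90.0)]
top rim 172 [0.572  0.093  0.1559] 0.1555 [array([572.6,  94.1]), array([50.6, 19.8]), np.float64(23.8)]
side bench 10463 [ 0.4243  0.056  -0.    ] -0.0002 [array([431.4,  50. ]), array([500. , 262.4]), np.float64(89.9)]
side bench 377 [ 6.359e-01  2.585e-01 -3.000e-04] -0.0003 [array([631.4, 256.6]), array([37.2, 86.7]), np.float64(0.1)]
side bench 110 [6.016e-01 2.324e-01 1.000e-04] 0.0001 [array([602.3, 230.1]), array([19.9, 36.3]), np.float64(13.8
[... 167 characters left out ...]
92.8, -80.5]), array([153.4, 114.7]), np.float64(89.9)]
side top75 2548 [0.5885 0.14   0.0737] 0.0744 [array([591. ,  89.6]), array([288.8,  97.3]), np.float64(83.7)]
side top75 352 [0.5123 0.1478 0.0752] 0.0752 [array([514.8, 144.3]), array([57.2, 48.1]), np.float64(18.3)]
side lid 65 [0.643  0.1308 0.1899] 0.1905 [array([642.5, 130.3]), array([25.7, 13.9]), np.float64(89.4)]
side rail 155 [0.622  0.1612 0.0982] 0.0984 [array([618.7, 154.3]), array([77.2, 19.3]), np.float64(48.2)]
side rim 337 [0.6198 0.1499 0.1587] 0.1594 [array([618.8, 137.6]), array([100.4,  40.4]), np.float64(70.2)]
side rim 162 [0.5572 0.0948 0.1562] 0.1564 [array([555.4,  92.3]), array([65.1, 22. ]), np.float64(10.1)]
```

View pics/crop.png

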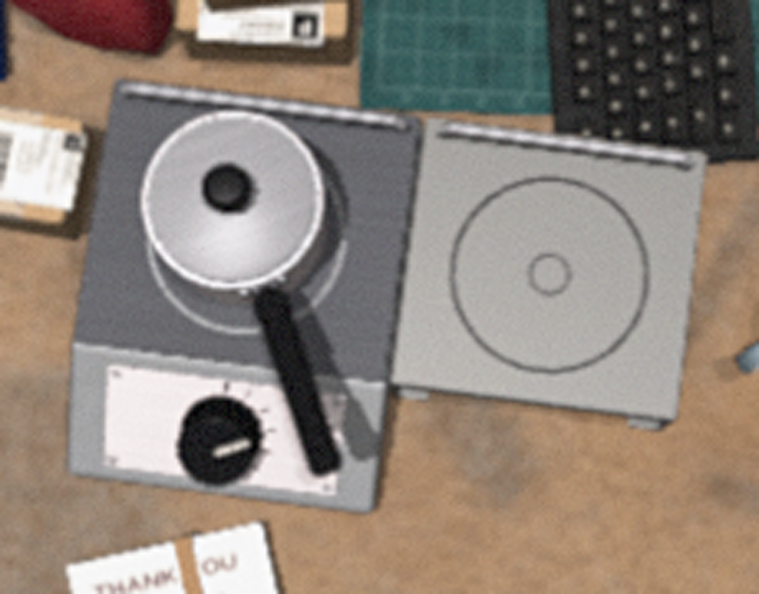

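```bash
python3 - <<'E'
from h import *
t=pickle.load(open("top.pkl","rb"));s=pickle.load(open("side.pkl","rb"))
cp=lambda p:(170+(p[0]+.5)/3.3-.5,120+(p[1]+.5)/3.3-.5)
def show(n,ps,z):
    P=atz(t,[cp(p) for p in ps],z);print(n,P[:,:2].round(4).tolist());return P
show("standring",[(550,274.5),(549,274)],.075)
C=show("stand corners FL FR BR",[(396,384),(676,422),(706,152)],.075)
print("yaw",np.degrees(np.arctan2(*(C[0]-C[1])[[1,0]]))-90, np.degrees(np.arctan2(*(C[2]-C[1])[[1,0]])))
F=show("warmer fascia edge",[(73,344),(388,383),(419,122),(116,82)],.075);print(np.degrees(np.arctan2(*(F[0]-F[1])[[1,0]]))-90)
show("rim",[(233,201.5)],.157);show("lidknob",[(228,188)],.193)
for n,c in(("top",t),("side",s)):
    W=cloud(c);dark=c["color"].max(-1)<60
    m=dark&(W[...,2]>.135)&(W[...,0]>.44)&(W[...,0]<.6)&(W[...,1]>0)&(W[...,1]<.15)
    k,l,st,_=cv2.connectedComponentsWithStats(m.astype(np.uint8));i=1+st[1:,4].argmax();q=W[l==i]
    v=cv2.fitLine(q.astype(np.float32),cv2.DIST_HUBER,0,.01,.01).ravel();d=v[:3]*np.sign(-v[0])
    a=(q-v[3:])@d;print(n,"handle",len(q),"c",v[3:].round(4),"d",d.round(3),"elev",np.degrees(np.arcsin(d[2])).round(1),"yaw",np.degrees(np.arctan2(-d[1],-d[0])).round(1),"ends",(v[3:]+a.min()*d).round(3),(v[3:]+a.max()*d).round(3))
    m=(W[...,0]>.44)&(W[...,0]<.54)&(W[...,1]>.08)&(W[...,1]<.17)&dark&(W[...,2]>.05)&(W[...,2]<.13)
    k,l,st,_=cv2.connectedComponentsWithStats(m.astype(np.uint8));i=1+st[1:,4].argmax();q=W[l==i]
    nrm=np.array([-.5,0,.866]);h=q@nrm;f=q[h>h.max()-.008]
    print(n,"knob",len(q),len(f),"mean",f.mean(0).round(4),"mid",((f.max(0)+f.min(0))/2).round(4),f.min(0).round(3),f.max(0).round(3))
    print("knobpix",np.argwhere(l==i).min(0),np.argwhere(l==i).max(0))
E
```

```text
standring [[0.6259, -0.0661], [0.6262, -0.0655]]
stand corners FL FR BR [[0.5541, 0.0284], [0.535, -0.1465], [0.708, -0.164]]
yaw -6.227586942071909 -5.7807299915699515
warmer fascia edge [[0.5738, 0.2312], [0.5546, 0.0334], [0.7219, 0.0189], [0.7433, 0.2131]]
-5.53600525405534
rim [[0.649, 0.1246]]
lidknob [[0.6488, 0.1234]]
top handle 547 c [0.5464 0.0832 0.1666] d [-0.867 -0.338  0.367] elev 21.5 yaw 21.3 ends [0.599 0.103 0.145] [0.493 0.062 0.189]
top knob 436 262 mean [0.5088 0.138  0.0811] mid [0.5093 0.1371 0.0806] [0.49  0.115 0.068] [0.529 0.159 0.094]
knobpix [242 224] [266 248]
side handle 504 c [0.5573 0.0962 0.1563] d [-0.862 -0.343  0.374] elev 22.0 yaw 21.7 ends [0.597 0.112 0.139] [0.491 0.07  0.185]
side knob 463 224 mean [0.5081 0.1467 0.0791] mid [0.5093 0.1442 0.0791] [0.49  0.122 0.067] [0.529 0.166 0.091]
knobpix [270 321] [296 346]
```

```bash
python3 -m crank '[[[0,0,-6.6],[0,0,0],-1],[[0,0,0],[-3.5,3.2,0],-1],[[0,0,0],[-3.5,3.2,0],-1],[[0,0,0],[-3.5,3.2,0],-1],[[0,0,0],[-3.5,3.2,0],-1],[[0,0,0],[-3.5,3.2,0],-1],[[0,0,0],[-3.5,3.2,0],-1],[[0,0,0],[-3.5,3.2,0],-1]]'
python3 -m crank '[[[0,0,0],[-3.5,3.2,0],-1],[[0,0,0],[-3.5,3.2,0],-1],[[0,0,0],[-3.5,3.2,0],-1],[[0,0,0],[-3.5,3.2,0],-1],[[0,0,0],[-3.5,3.2,0],-1],[[0,0,0],[-3.5,3.2,0],-1],[[0,0,0],[-3.5,3.2,0],-1],[[0,0,0],[0,0,0],-1]]'
```

```text
time_s: 0.9
tcp_pos: [0.3185, -0.3533, 0.2514]
eef_rot: [180.0, 0.0, -158.7]
contact_force: [1.4, -0.3, 0.2]
gripper_width: 0.0877
gripper_force: 0.0
time_s: 1.7
tcp_pos: [0.467, -0.0534, 0.2513]
eef_rot: [180.0, 0.0, -158.4]
contact_force: [0.0, -0.2, -0.3]
gripper_width: 0.0877
gripper_force: 0.0
```

```bash
python3 -m crank '[[[0,0,0],[-3.9,2.3,0],-1],[[0,0,0],[-3.9,3.6,0],-1],[[0,0,0],[-3.8,4.0,0],-1],[[0,0,0],[0,0,0],-1],[[0,0,0],[0,0,3],-0.5],[[0,0,0],[0,0,3],-0.5],[[0,0,0],[0,0,0],-0.5]]'
python3 - <<'E'
from plant import r
from h import *
a=r.capture("top")["color"][150:300,180:320];b=r.capture("side")["color"][150:300,220:360]
cv2.imwrite("pics/g1.png",cv2.resize(np.hstack([a,b]),(784,420),interpolation=cv2.INTER_CUBIC)[:,:,::-1])
E
```

```text
time_s: 2.4
tcp_pos: [0.5311, 0.0682, 0.1877]
eef_rot: [180.0, -0.4, -158.7]
contact_force: [-0.0, 0.6, 0.2]
gripper_width: 0.0696
gripper_force: 0.0
```

View pics/g1.png

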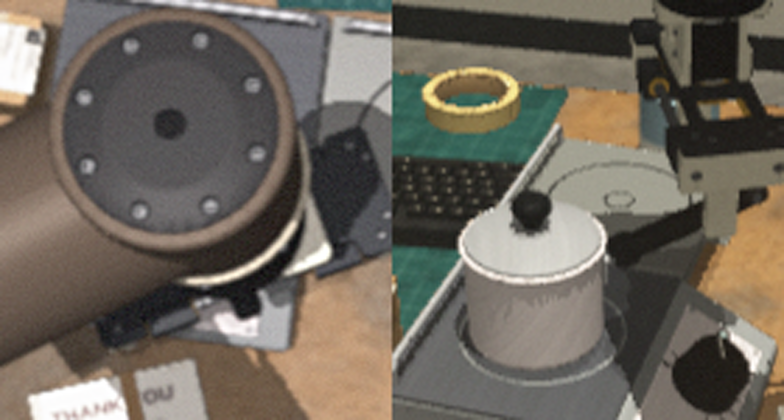

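```bash
python3 -m crank '[[[0,0.4,0],[-1.0,0.9,1.0],-0.5],[[0,0,0],[0,0,1.1],-0.5],[[0,0,0],[0,0,0],-0.3],[[0,0,0],[0,0,0],0],[[0,0,0],[0,0,0],0.2]]' 10; python3 -m crank '[[[0,0,0],[0,0,0],0.4],[[0,0,0],[0,0,0],0.45],[[0,0,0],[0,0,0],0.5]]'
```

```text
time_s: 3.0
tcp_pos: [0.54, 0.0814, 0.1711]
eef_rot: [-180.0, -0.4, -158.7]
contact_force: [-0.0, -0.1, -0.9]
gripper_width: 0.0476
gripper_force: 0.0
time_s: 3.3
tcp_pos: [0.5399, 0.0814, 0.1708]
eef_rot: [180.0, -0.4, -158.7]
contact_force: [0.8, 0.8, 0.6]
gripper_width: 0.0246
gripper_force: 0.0
```

```bash
python3 -m crank '[[[0,0.4,0],[0,0,0.4],0.5],[[0,0,0],[0,0,0],0.6],[[0,0,0],[0,0,0],0.7],[[0,0,0],[0,0,0],0.8]]' 10; python3 -m crank '[[[0,0,0],[0,0,0],1],[[0,0,0],[0,0,0],1],[[0,0,0],[0,0,0],1]]' 40
```

```text
time_s: 3.7
tcp_pos: [0.5397, 0.0815, 0.1662]
eef_rot: [180.0, -0.8, -158.7]
contact_force: [0.2, -0.0, -3.1]
gripper_width: 0.0198
gripper_force: 10.0
time_s: 4.0
tcp_pos: [0.5397, 0.0815, 0.1664]
eef_rot: [180.0, -0.8, -158.7]
contact_force: [-0.7, 1.3, -3.9]
gripper_width: 0.0198
gripper_force: 40.0
```

```bash
cat >st.py <<'E'
from plant import r
s=r.get_state();print(*[s[k].round(4).tolist() for k in("tcp_pos","eef_rot","contact_force","moment")])
E
python3 st.py; for z in 1; do python3 -m crank '[[[0,0,0],[0,0,0.03],1],[[0,0,0],[0,0,0],1]]' | grep -E 'tcp|force'; done; python3 st.py;  python3 -m crank '[[[0,0,0],[0,0,0.03],1],[[0,0,0],[0,0,0],1]]' | grep -E 'tcp|force'; python3 st.py
```

```text
[0.5397, 0.0815, 0.1664] [179.9923, -0.8135, -158.6832] [-0.6536, 1.3308, -3.9427] [0.6768, -0.0462, 0.2173]
tcp_pos: [0.5396, 0.0814, 0.1662]
contact_force: [-0.8, 1.5, -2.1]
gripper_force: 40.0
[0.5396, 0.0814, 0.1662] [179.9977, -0.8195, -158.6851] [-0.7933, 1.495, -2.0517] [0.7428, 0.2669, 0.2146]
tcp_pos: [0.5395, 0.0813, 0.166]
contact_force: [-3.2, 1.9, -1.2]
gripper_force: 40.0
[0.5395, 0.0813, 0.166] [-179.9997, -0.8268, -158.6875] [-3.2176, 1.9212, -1.2231] [0.596, 0.7785, 0.1782]
```

```bash
python3 -m crank '[[[0,0,0],[0.23,-0.42,0.003],1],[[0,0,0],[0.45,-0.84,0.006],1],[[0,0,0],[0.45,-0.84,0.006],1],[[0,0,0],[0.23,-0.42,0.003],1]]' |grep -E "time|width"; python3 st.py
```

```text
time_s: 4.8
gripper_width: 0.02
[0.5361, 0.0518, 0.166] [-179.9959, -0.7982, -158.7277] [0.4706, 2.0813, -2.5687] [0.9222, -0.0004, 0.2687]
```

```bash
python3 -m crank '[[[0,0,0],[0.23,-0.42,0.02],1],[[0,0,0],[0.45,-0.84,0.01],1],[[0,0,0],[0.45,-0.84,0.01],1],[[0,0,0],[0.23,-0.42,0.003],1]]' |grep -E "time|width"; python3 st.py
python3 - <<'E'
from plant import r
from h import *
b=r.capture("side")["color"][170:320,220:380]
cv2.imwrite("pics/g2.png",cv2.resize(b,(640,600),interpolation=cv2.INTER_CUBIC)[:,:,::-1])
E
```

```text
time_s: 5.2
gripper_width: 0.0197
[0.5328, 0.0238, 0.166] [-179.9981, -0.7681, -158.7118] [-0.6151, 3.3911, -1.0011] [1.4043, -0.0258, 0.3119]
```

View pics/g2.png

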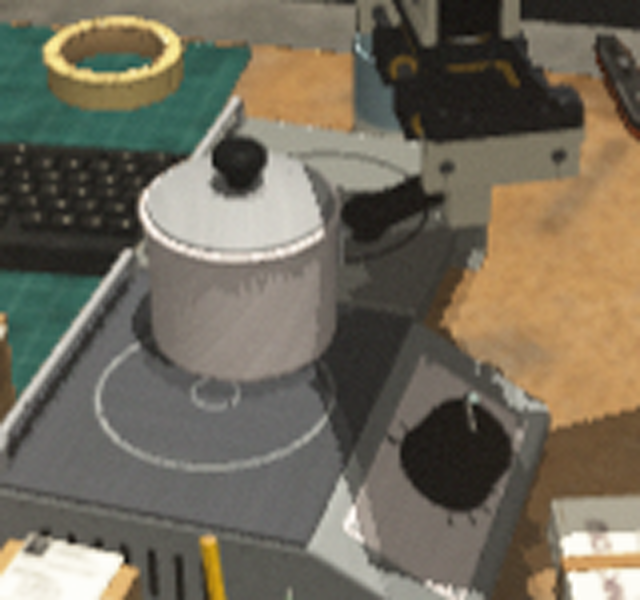

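```bash
cat > tilt.py <<'E'
from plant import r
from h import *
def lid(c,ctr):
    W=cloud(c);d=np.hypot(W[...,0]-ctr[0],W[...,1]-ctr[1])
    q=W[(d<.05)&(d>.02)&(W[...,2]>.14)&(W[...,2]<.19)]
    A=np.c_[q[:,:2]-ctr,np.ones(len(q))];rr=np.hypot(A[:,0],A[:,1])
    w=np.linalg.lstsq(np.c_[A,rr],q[:,2],rcond=None)[0];return len(q),np.degrees(w[:2]).round(2),w[2:].round(4)
if __name__=="__main__":
    c0=np.array([.649,.124]);s=pickle.load(open("side.pkl","rb"))
    c=r.capture("side");tc=r.get_state()["tcp_pos"][:2]
    print("before",lid(s,c0));ct=c0+tc-np.array([.5397,.0815])
    for k in range(3): print("now",ct,lid(r.capture("side"),ct))
E
python3 tilt.py
```

```text
before (874, array([ 1.68, -0.52]), array([ 0.1778, -0.3994]))
now [0.64185995 0.06601282] (836, array([ 2.01, -1.92]), array([ 0.1799, -0.4691]))
now [0.64185995 0.06601282] (839, array([ 1.91, -1.65]), array([ 0.1795, -0.4516]))
now [0.64185995 0.06601282] (830, array([ 2.1 , -1.48]), array([ 0.1801, -0.4708]))
```

The depth fit suggests the pot has rolled about 1° under side friction. I'll release to let it settle, then regrip with more force.

```bash
python3 -m crank '[[[0,0,0],[0,0,0],0.5],[[0,0,0],[0,0,0],0.4],[[0,0,0],[0,0,0.1],0.4],[[0,0,0],[0,0,0],0.4]]' 10 |grep -E "time|width"; python3 st.py; python3 tilt.py
```

```text
time_s: 5.85
gripper_width: 0.0259
[0.5327, 0.0248, 0.1645] [179.9932, -0.8146, -158.6795] [0.0074, 0.1051, 0.36] [0.0197, -0.0403, -0.0264]
before (874, array([ 1.68, -0.52]), array([ 0.1778, -0.3994]))
now [0.64200003 0.0672387 ] (909, array([ 1.63, -3.16]), array([ 0.1815, -0.5145]))
now [0.64200003 0.0672387 ] (903, array([ 1.89, -3.54]), array([ 0.1809, -0.4981]))
now [0.64200003 0.0672387 ] (910, array([ 1.73, -3.27]), array([ 0.1823, -0.5346]))
```

```bash
cat > icp.py <<'E'
# rigid motion of the pot (rotvec deg, shift of pot base centre mm) between side.pkl and now
from plant import r
from h import *
from scipy.spatial import cKDTree
from scipy.spatial.transform import Rotation as Ro
from scipy.optimize import least_squares
def pot(c,ctr):
    W=cloud(c).reshape(-1,3);d=np.hypot(W[:,0]-ctr[0],W[:,1]-ctr[1])
    return W[(d<.056)&(W[:,2]>.085)&(W[:,2]<.2)]
c0=np.array([.649,.124,.075]);A=pot(pickle.load(open("side.pkl","rb")),c0)-c0
def run(g):
    B=np.vstack([pot(r.capture("side"),g)for _ in range(3)])
    t=cKDTree(B)
    # normals of B
    _,i=t.query(B,24);N=np.array([np.linalg.svd(B[j]-B[j].mean(0))[2][2] for j in i])
    def f(x):
        P=Ro.from_rotvec(np.r_[x[:2],0]).apply(A)+x[2:]
        d,j=t.query(P);e=((P-B[j])*N[j]).sum(1);e[d>.006]=0;return e
    x=np.r_[0,0,g,.075]
    for _ in range(3): x=least_squares(f,x,loss="soft_l1",f_scale=.001,diff_step=1e-4,x_scale=[.01,.01,.002,.002,.002]).x
    print("tilt about x,y deg",np.degrees(x[:2]).round(2),"base",x[2:].round(4),"rms mm",1e3*np.median(abs(f(x))).round(5))
if __name__=="__main__":
    import sys
    run(np.array([float(v) for v in sys.argv[1:3]]))
E
python3 icp.py .642 .067; python3 icp.py .642 .067
```

```text
tilt about x,y deg [ 1.68 -0.13] base [0.6423 0.067  0.075 ] rms mm 0.51
tilt about x,y deg [ 1.68 -0.14] base [0.6423 0.067  0.075 ] rms mm 0.51
```

```bash
python3 -m crank '[[[0,0,0],[0,0,0],0.6],[[0,0,0],[0,0,0],1],[[0,0,0],[0,0,0],1]]' 10 |grep -E "time|width"; python3 -m crank '[[[0,0,0],[0,0,0],1],[[0,0,0],[0,0,0],1]]' 60 |grep -E "time|width"; python3 st.py; python3 icp.py .642 .067;  python3 -m crank '[[[0,0,0],[0.23,-0.42,0.003],1],[[0,0,0],[0.45,-0.84,0.006],1],[[0,0,0],[0.45,-0.84,0.006],1],[[0,0,0],[0.45,-0.84,0.006],1],[[0,0,0],[0.23,-0.42,0.003],1]]' |grep -E "time|width"; python3 st.py; python3 icp.py .638 .029
```

```text
time_s: 6.65
gripper_width: 0.0201
time_s: 6.85
gripper_width: 0.0193
[0.5327, 0.0246, 0.1647] [-179.9993, -0.8013, -158.687] [-0.4297, 0.1621, 0.8945] [-0.0343, 0.0284, -0.018]
tilt about x,y deg [ 1.49 -0.06] base [0.6422 0.067  0.075 ] rms mm 0.54
time_s: 7.5
gripper_width: 0.0192
[0.5279, -0.0143, 0.1647] [179.9956, -0.8034, -158.7258] [1.3272, 2.5626, -1.1985] [1.2135, -0.1658, 0.2693]
tilt about x,y deg [ 2.02 -1.16] base [0.6384 0.0289 0.075 ] rms mm 0.5900000000000001
```

```bash
python3 -m crank '[[[0,0,0],[0.23,-0.42,0.003],1],[[0,0,0],[0.45,-0.84,0.006],1],[[0,0,0],[0.45,-0.84,0.006],1],[[0,0,0],[0.45,-0.84,0.006],1],[[0,0,0],[0.45,-0.84,0.006],1],[[0,0,0],[0.23,-0.42,0.003],1]]' |grep -E "time|width"; python3 st.py; python3 -m crank '[[[0,0,0],[0.23,-0.42,0.003],1],[[0,0,0],[0.45,-0.84,0.006],1],[[0,0,0],[0.45,-0.84,0.006],1],[[0,0,0],[0.45,-0.84,0.006],1],[[0,0,0],[0.4,-0.8,0.006],1],[[0,0,0],[0.23,-0.42,0.003],1],[[0,0,0],[0,0,0],1]]' |grep -E "time|width"; python3 st.py; python3 icp.py .626 -.066
```

```text
time_s: 8.25
gripper_width: 0.0191
[0.5221, -0.0617, 0.1647] [179.9976, -0.8042, -158.7311] [0.6155, 2.5024, -0.8827] [1.226, -0.1805, 0.3484]
time_s: 8.95
gripper_width: 0.0197
[0.5164, -0.1085, 0.1647] [-179.9854, -0.8479, -158.7545] [-0.6624, -1.1659, -0.03] [-0.1954, 0.1475, 0.0511]
tilt about x,y deg [ 0.78 -0.28] base [ 0.6263 -0.066   0.075 ] rms mm 0.6
```

```bash
python3 -m crank '[[[0,0,0],[0,0,0],0.5],[[0,0,0],[0,0,0],0.2],[[0,0,0],[0,0,0],0.2],[[0,0,0],[0,0,-2],0],[[0,0,0],[0,0,-4],0],[[0,0,0],[0,0,-4],-1],[[0,0,0],[4,0,0],-1],[[0,0,0],[4,0,0],-1]]' 10; python3 -m crank '[[[0,0,0],[4,2,0],-1],[[0,0,0],[4,4,0],-1],[[0,0,0],[4,0,0],-1],[[0,0,0],[0,0,0],-1],[[0,0,0],[0,0,0],-1]]' | head -3
python3 - <<'E'
from plant import r
from h import *
c=r.capture("top");pickle.dump(c,open("top2.pkl","wb"))
c2=r.capture("side");pickle.dump(c2,open("side2.pkl","wb"))
b=c["color"][120:300,170:400]
cv2.imwrite("pics/p1.png",cv2.resize(b,None,fx=3.3,fy=3.3,interpolation=cv2.INTER_CUBIC)[:,:,::-1])
E
```

```text
time_s: 9.9
tcp_pos: [0.4438, -0.1358, 0.2667]
eef_rot: [-180.0, -0.7, -158.6]
contact_force: [-0.6, -0.2, -0.7]
gripper_width: 0.0624
gripper_force: 0.0
time_s: 10.4
tcp_pos: [0.3159, -0.1263, 0.2682]
eef_rot: [-180.0, -0.6, -158.7]
```

View pics/p1.png

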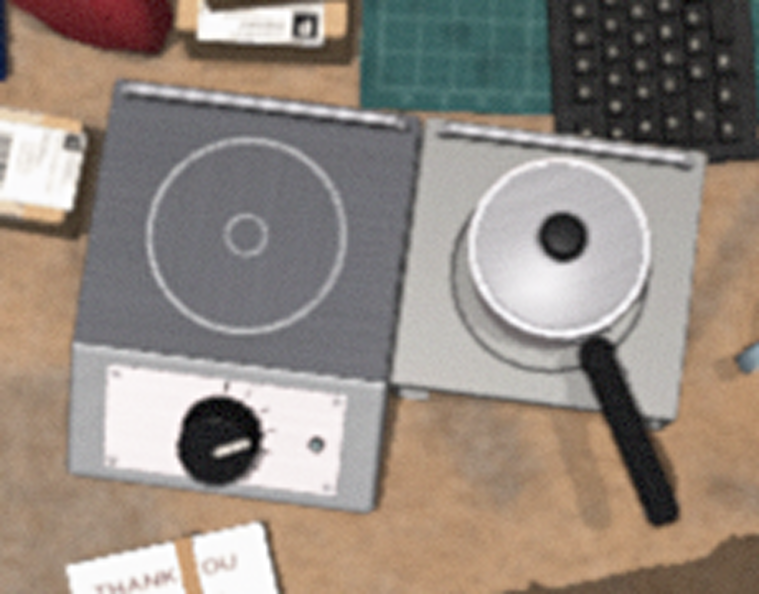

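The pot stands within the stand ring: rim centre near crop (559,249), ring left edge at 451, handle to (660,515). The thermostat knob is now clear at crop (218,441), with its pointer towards (248,443).

```bash
python3 - <<'E'
from plant import r
from h import *
from scipy.spatial.transform import Rotation as Ro
t=pickle.load(open("top2.pkl","rb"));s2=pickle.load(open("side2.pkl","rb"))
cp=lambda p:(170+(p[0]+.5)/3.3-.5,120+(p[1]+.5)/3.3-.5)
def at(p,z): return atz(t,[cp(p)],z)[0]
print("stand ring",at((549.5,274.3),.075),"rim",at((559.5,249.5),.157),"lid",at((563,236),.193))
w=at((247,236),.075);print("warmer ring",w)
yaw=np.radians(-5.8);xw=np.array([np.cos(yaw),np.sin(yaw),0]);yw=np.array([-np.sin(yaw),np.cos(yaw),0])
n=-.5*xw+np.array([0,0,.866]);e=.866*xw+np.array([0,0,.5])
pc=w-.081*xw+-.045*e;print("panel mid",pc.round(4),"face",(pc+.034*n).round(4),"grip",(pc+.022*n).round(4))
# face measured: pixels of face plane, black region, both cams
for nm,c in(("top",t),("side",s2)):
    W=cloud(c);q=W-pc;h=q@n;a=q@yw;b=q@e
    m=(abs(h-.034)<.005)&(np.hypot(a,b)<.03);print(nm,m.sum(),"h",np.median(h[m]).round(4),"y range",a[m].min().round(4),a[m].max().round(4),"e range",b[m].min().round(4),b[m].max().round(4))
    # rectified panel view at face height and panel height
    for hh,tag in((.034,"f"),(.0,"p")):
        G=np.mgrid[-.06:.06:400j,-.06:.06:400j];X=pc+hh*n+(-G[0])[...,None]*e+(-G[1])[...,None]*yw
        uv=proj(c,X.reshape(-1,3)).reshape(400,400,2).astype(np.float32)
        cv2.imwrite(f"/tmp/{nm}{tag}.png",cv2.remap(c["color"],uv[...,0],uv[...,1],cv2.INTER_CUBIC)[:,:,::-1])
I=lambda k:cv2.imread(f"/tmp/{k}.png")
cv2.imwrite("pics/panel.png",np.hstack([I("topf"),I("sidep")]))
print(r.get_state()["joints"].round(1),r.get_state()["tcp_pos"])
zt=-n
for psi in range(-180,180,30):
    p=np.radians(psi);y=np.cos(p)*yw+np.sin(p)*e;R=np.c_[np.cross(y,zt),y,zt]
    Rc=Ro.from_euler("xyz",r.get_state()["eef_rot"],degrees=True)
    print(psi,Ro.from_matrix(R).as_euler("xyz",degrees=True).round(1),(Rc.inv()*Ro.from_matrix(R)).as_rotvec(degrees=True).round(1))
E
```

```text
stand ring [ 0.62602877 -0.06577442  0.075     ] rim [ 0.62579674 -0.06654342  0.157     ] lid [ 0.62644801 -0.06608063  0.193     ]
warmer ring [0.64520626 0.12488156 0.075     ]
panel mid [0.5259 0.137  0.0525] face [0.5089 0.1387 0.0819] grip [0.5149 0.1381 0.0716]
top 393 h 0.033 y range -0.0236 0.0239 e range -0.0261 0.0228
side 286 h 0.0323 y range -0.0232 0.0279 e range -0.0265 0.0193
[ 12.7 -14.3 -34.7   0.1 -70.4 -81.4] [ 0.31676595 -0.12622224  0.26779478]
-180 [180.  -30.   -5.8] [  40.7    9.3 -148. ]
-150 [-163.9  -25.7  -39.5] [  37.2   -1.4 -119.3]
-120 [-153.4  -14.5  -69.2] [ 32.7 -10.1 -90.4]
-90 [-150.     0.   -95.8] [ 27.3 -17.1 -61.2]
-60 [-153.4   14.5 -122.4] [ 21.2 -22.8 -32. ]
-30 [-163.9   25.7 -152.1] [ 14.4 -27.1  -2.7]
0 [180.   30.  174.2] [  6.9 -30.2  26.6]
30 [163.9  25.7 140.5] [ -1.2 -31.9  55.8]
60 [153.4  14.5 110.8] [ -9.9 -32.3  84.9]
90 [150.    0.   84.2] [-19.4 -31.  114. ]
120 [153.4 -14.5  57.6] [-29.9 -27.8 142.7]
150 [163.9 -25.7  27.9] [-41.4 -22.  171. ]
```

View pics/panel.png

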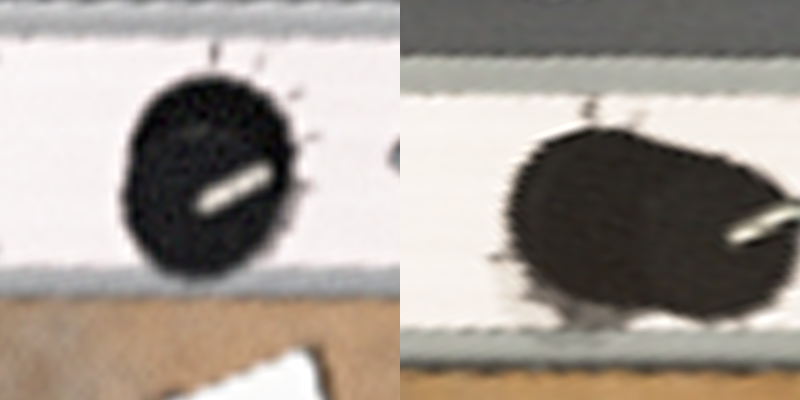

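Lid and rim both put the pot within 1 mm of the ring centre. The knob pointer is about 65–70° clockwise of the bold 12 o'clock mark, with a last tick at lower left about 240° round, so off is at 12. Next I move to the knob.

```bash
python3 -m crank '[[[0,0,0],[-3.1,2.4,0],-1],[[0,0,0],[-3.1,2.4,0],-1],[[0,0,0],[-3.1,2.4,0],-1],[[0,0,0],[-3.1,2.4,0],-1],[[0,0,0],[-3.1,2.4,0],-1],[[0,0,0],[-3.1,2.4,0],-1],[[0,0,0],[-3.1,2.4,0],-1],[[0,0,0],[-3.1,2.4,0],-1]]' |head -3
python3 -m crank '[[[3.6,-6.8,-0.7],[0,0,0],-1],[[3.6,-6.8,-0.7],[0,0,0],-1],[[3.6,-6.8,-0.7],[0,0,0],-1],[[3.6,-6.8,-0.7],[0,0,0],-1],[[0,0,0],[0,0,0],-1]]' | head -3
cat > go.py <<'E'
# remaining turn/shift (tool axes, deg/cm) to the knob pose: psi deg, height of TCP over panel m
import sys;from plant import r
import numpy as np
from scipy.spatial.transform import Rotation as Ro
psi,h=np.radians(float(sys.argv[1])),float(sys.argv[2])
pc=np.array([.5259,.137,.0525]);yaw=np.radians(-5.8);xw=np.array([np.cos(yaw),np.sin(yaw),0]);yw=np.array([-np.sin(yaw),np.cos(yaw),0])
n=-.5*xw+np.array([0,0,.866]);e=.866*xw+np.array([0,0,.5]);y=np.cos(psi)*yw+np.sin(psi)*e
s=r.get_state();Rc=Ro.from_euler("xyz",s["eef_rot"],degrees=True);Rt=Ro.from_matrix(np.c_[np.cross(y,-n),y,-n])
d=pc+h*n-s["tcp_pos"]
print("turn",(Rc.inv()*Rt).as_rotvec(degrees=True).round(2),"shift now axes",(100*Rc.inv().apply(d)).round(2),"shift target axes",(100*Rt.inv().apply(d)).round(2),s["joints"].round(1))
E
python3 go.py -30 .1
```

```text
time_s: 11.3
tcp_pos: [0.4787, 0.1447, 0.2629]
eef_rot: [-180.0, -0.9, -158.7]
time_s: 11.8
tcp_pos: [0.4765, 0.138, 0.2608]
eef_rot: [-164.1, 24.2, -152.3]
turn [ 0.09 -1.45  0.22] shift now axes [ 4.84  3.43 10.64] shift target axes [ 5.12  3.42 10.51] [  52.2  -10.8  -53.    40.4  -39.6 -147.8]
```

```bash
python3 -m crank '[[[0,-1.4,0.2],[0,0,0],-1],[[0,0,0],[1.7,1.14,3.5],-1],[[0,0,0],[1.7,1.14,3.5],-1],[[0,0,0],[1.7,1.14,3.5],-1],[[0,0,0],[0,0,0],-1],[[0,0,0],[0,0,0],-1]]' | head -4
python3 go.py -30 .032
python3 - <<'E'
from plant import r
from h import *
b=r.capture("side")["color"][200:330,260:400]
cv2.imwrite("pics/k1.png",cv2.resize(b,None,fx=4.3,fy=4.3,interpolation=cv2.INTER_CUBIC)[:,:,::-1])
E
```

```text
time_s: 12.4
tcp_pos: [0.5005, 0.1581, 0.1805]
eef_rot: [-165.5, 22.5, -153.5]
contact_force: [1.1, 0.4, -0.5]
turn [ 1.06 -3.39 -0.43] shift now axes [3.85 0.22 9.51] shift target axes [4.41 0.42 9.26] [  44.4   -1.1  -58.    53.8  -25.9 -158.6]
```

View pics/k1.png

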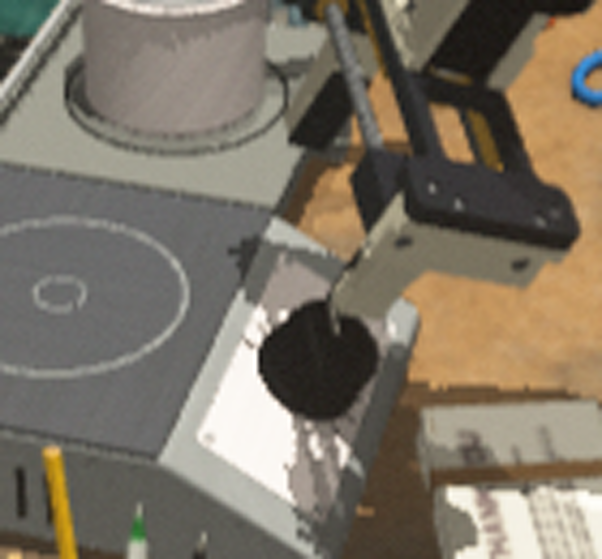

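The pot is visibly centred in the stand ring. The gripper is above and to the right of the knob but short of target, and joint 3 is near its limit (-58.28). I'll fit the kinematics to see what is reachable.

```bash
cat > kin.py <<'E'
import numpy as np
from scipy.spatial.transform import Rotation as Ro
from scipy.optimize import least_squares
D=[([-58.781,20.588,.640,-.018,-70.136,-16.508],[.1713,-.6525,.2507],[179.915,-.007,-165.295]),
([12.7,-14.3,-34.7,.1,-70.4,-81.4],[.31677,-.12622,.2678],[180,-.6,-158.7]),
([52.2,-10.8,-53,40.4,-39.6,-147.8],[.4765,.138,.2608],[-164.1,24.2,-152.3]),
([44.4,-1.1,-58,53.8,-25.9,-158.6],[.5005,.1581,.1805],[-165.5,22.5,-153.5])]
lo=np.array([-176.03,-82.01,-58.28,-173.87,-174.79,-173.66]);hi=np.array([176.03,121.73,71.71,95.51,-.11,173.66])
ry=lambda a:Ro.from_euler("y",a,degrees=True)
def fk(q,p):
    a,b,r0,z0,L,d=p[:6]
    R=Ro.from_euler("z",q[0],degrees=True);w=np.array([r0,d,z0])
    w=w+a*ry(q[1]).apply([0,0,1]);F=ry(90+q[1]-q[2])      # z of F along the forearm
    w=w+b*F.apply([0,0,1])
    T=F*Ro.from_euler("z",p[6]*q[3],degrees=True)*ry(-q[4])*Ro.from_euler("z",p[7]*q[5]+p[8],degrees=True)
    return R.apply(w+L*T.apply([0,0,1])),R*T
def fit():
    best=None
    for s4 in(1,-1):
     for s6 in(1,-1):
      for c in(0,90,180,270):
        def f(x):
            e=[]
            for q,t,o in D:
                P,T=fk(q,np.r_[x[:6],s4,s6,c]);e+=[*(P-t),*.2*(T.inv()*Ro.from_euler("xyz",o,degrees=True)).as_rotvec()]
            return np.array(e)
        s=least_squares(f,[.6,.5,.0,.4,.25,-.19])
        if best is None or s.cost<best[0]: best=(s.cost,np.r_[s.x,s4,s6,c],s.fun)
    return best
if __name__=="__main__":
    B=fit();print(B[0],B[1].round(4));print(abs(B[2]).max());np.save("kin.npy",B[1])
    p=B[1]
    pc=np.array([.5259,.137,.0525]);yaw=np.radians(-5.8);xw=np.array([np.cos(yaw),np.sin(yaw),0]);yw=np.array([-np.sin(yaw),np.cos(yaw),0])
    n=-.5*xw+np.array([0,0,.866]);e=.866*xw+np.array([0,0,.5])
    rng=np.random.default_rng(0)
    for h in(.1,.032):
      for psi in range(-180,180,30):
        k=np.radians(psi);y=np.cos(k)*yw+np.sin(k)*e;Rt=Ro.from_matrix(np.c_[np.cross(y,-n),y,-n])
        g=lambda q:np.r_[fk(q,p)[0]-(pc+h*n),.2*(fk(q,p)[1].inv()*Rt).as_rotvec()]
        sols=[]
        for i in range(6):
            q0=np.array(D[3][0]) if i==0 else rng.uniform(lo,hi)
            s=least_squares(g,np.clip(q0,lo+.1,hi-.1),bounds=(lo,hi),x_scale=30)
            if s.cost<1e-8 and not any(abs(s.x-t).max()<2 for t in sols): sols.append(s.x)
        print(h,psi,[t.round(0).tolist() for t in sols])
E
timeout 300 python3 kin.py
```

```text
0.0026766862520165445 [ 5.624e-01  1.775e-01  2.902e-01  3.810e-02  2.621e-01 -1.782e-01
 -1.000e+00 -1.000e+00  2.700e+02]
0.03761521788575249
0.1 -180 []
0.1 -150 []
0.1 -120 []
0.1 -90 []
0.1 -60 []
0.1 -30 []
0.1 0 []
0.1 30 []
0.1 60 []
0.1 90 []
0.1 120 []
0.1 150 []
0.032 -180 []
0.032 -150 []
0.032 -120 []
0.032 -90 []
0.032 -60 []
0.032 -30 []
0.032 0 []
0.032 30 []
0.032 60 []
0.032 90 []
0.032 120 []
0.032 150 []
```

```bash
python3 - <<'E'
from kin import *
for s4 in(1,-1):
 for s6 in(1,-1):
  for c in(0,90,180,270):
    e=[(fk(q,[0]*6+[s4,s6,c])[1].inv()*Ro.from_euler("xyz",o,degrees=True)).magnitude()*57.3 for q,t,o in D]
    if max(e[:2])<40: print(s4,s6,c,np.round(e,1))
    s=least_squares(lambda x:np.r_[[(fk(q,[0]*6+[s4,s6,x[0]])[1].inv()*Ro.from_euler("xyz",o,degrees=True)).magnitude() for q,t,o in D]],[c]);
    if s.cost<.05: print(" fit",s4,s6,s.x,s.fun*57.3)
# position with extra offsets
def pos(q,x,s4):
    a,b,r0,z0,L,d,d2,ex,dx=x
    R=Ro.from_euler("z",q[0],degrees=True);F=ry(90+q[1]-q[2]);G=F*Ro.from_euler("z",s4*q[3],degrees=True);T=G*ry(-q[4])
    return R.apply(np.array([r0,d,z0])+a*ry(q[1]).apply([0,0,1])+F.apply([ex,0,b])+G.apply([0,d2,0])+T.apply([dx,0,L]))
for s4 in(1,-1):
    # weak prior keeps the poorly seen terms small
    s=least_squares(lambda x:np.r_[np.ravel([pos(q,x,s4)-t for q,t,o in D]),1e-3*(x-[.6,.5,0,.4,.25,-.1,-.1,0,0])],[.6,.5,0,.4,.25,-.1,-.1,0,0])
    print(s4,s.x.round(3),abs(s.fun[:12]).max())
E
```

```text
1 -1 270 [  0.    0.3  80.8 107.7]
 fit -1 -1 [-90.00622745] [0.00614788 0.21072439 0.03163122 0.06411631]
 fit -1 -1 [-90.00622453] [0.00614498 0.21072383 0.03163048 0.0641188 ]
 fit -1 -1 [269.99378401] [0.0061365  0.21072219 0.03162829 0.06412609]
-1 -1 270 [0.  0.2 0.  0.1]
 fit -1 -1 [269.99378589] [0.00613463 0.21072182 0.0316278  0.06412771]
1 [ 0.574  0.774  0.124 -0.258 -0.316 -0.749  0.554  0.087  0.381] 0.041729214283730276
-1 [ 0.601  0.463 -0.002  0.201  0.356 -0.001 -0.19  -0.001 -0.003] 0.00020537553704605416
```

```bash
cat > ik.py <<'E'
from kin import *
x=[.601,.463,-.002,.201,.356,-.001,-.19,-.001,-.003]
def fk2(q):
    a,b,r0,z0,L,d,d2,ex,dx=x
    R=Ro.from_euler("z",q[0],degrees=True);F=ry(90+q[1]-q[2]);G=F*Ro.from_euler("z",-q[3],degrees=True);T=G*ry(-q[4])
    return R.apply(np.array([r0,d,z0])+a*ry(q[1]).apply([0,0,1])+F.apply([ex,0,b])+G.apply([0,d2,0])+T.apply([dx,0,L])),R*T*Ro.from_euler("z",-q[5]-90,degrees=True)
pc=np.array([.5259,.137,.0525]);yaw=np.radians(-5.8);xw=np.array([np.cos(yaw),np.sin(yaw),0]);yw=np.array([-np.sin(yaw),np.cos(yaw),0])
n=-.5*xw+np.array([0,0,.866]);e=.866*xw+np.array([0,0,.5])
def target(psi,h):
    k=np.radians(psi);y=np.cos(k)*yw+np.sin(k)*e;return pc+h*n,Ro.from_matrix(np.c_[np.cross(y,-n),y,-n])
def ik(P,Rt,seeds):
    sols=[]
    for q0 in seeds:
        s=least_squares(lambda q:np.r_[fk2(q)[0]-P,.2*(fk2(q)[1].inv()*Rt).as_rotvec()],np.clip(q0,lo+.1,hi-.1),bounds=(lo,hi),x_scale=30)
        if s.cost<2e-7 and not any(abs(s.x-t).max()<3 for t in sols): sols.append(s.x)
    return sols
if __name__=="__main__":
    rng=np.random.default_rng(0)
    for h in(.1,.032):
      for psi in(-120,-60,0,60,120,180):
        sd=[D[3][0],D[2][0]]+[rng.uniform(lo,hi)*[.5,.5,1,1,1,1] for _ in range(14)]
        print(h,psi,[t.round(0).tolist() for t in ik(*target(psi,h),sd)])
E
timeout 400 python3 ik.py
```

```text
0.1 -120 []
0.1 -60 []
0.1 0 []
0.1 60 []
0.1 120 []
0.1 180 []
0.032 -120 []
0.032 -60 []
0.032 0 []
0.032 60 []
0.032 120 []
0.032 180 []
```

```bash
cat > ik2.py <<'E'
from ik import *
rng=np.random.default_rng(1)
for h in(.1,.032):
    P=pc+h*n;out=[]
    for i in range(25):
        q0=np.array(D[3][0]) if i==0 else rng.uniform(lo,hi)*[.4,.5,1,1,1,1]
        def f(q):
            p,R=fk2(q[:6] if len(q)==6 else np.r_[q,0]);return np.r_[20*(p-P),.1*(R.apply([0,0,1])+n)]
        s=least_squares(lambda q:f(q),np.clip(q0[:5],lo[:5]+.1,hi[:5]-.1),bounds=(lo[:5],hi[:5]),x_scale=30)
        p,R=fk2(np.r_[s.x,0])
        out.append((s.cost,np.degrees(np.arccos(np.clip(-n@R.apply([0,0,1]),-1,1))),1e3*np.linalg.norm(p-P),s.x.round(1).tolist(),R.apply([0,0,1]).round(3)))
    out.sort(key=lambda o:o[0])
    seen=[]
    for o in out:
        if not any(np.abs(np.array(o[3])-k).max()<3 for k in seen) and len(seen)<4: seen.append(np.array(o[3]));print(h,o)
E
timeout 300 python3 ik2.py
```

```text
0.1 (np.float64(0.00012807710770111966), np.float64(9.187342514703424), np.float64(0.007974567672280638), [45.8, 1.3, -58.3, 45.1, -25.7], array([ 0.354, -0.076, -0.932]))
0.1 (np.float64(0.8862271231477805), np.float64(44.08744557944947), np.float64(66.46089567592028), [-149.8, -82.0, -58.3, -112.7, -174.8], array([ 0.842,  0.394, -0.369]))
0.032 (np.float64(1.3886525531183914e-06), np.float64(1.0276766112514455), np.float64(0.0008189088269419821), [-5.6, 9.1, -50.1, -173.9, -0.1], array([ 0.512, -0.05 , -0.858]))
0.032 (np.float64(0.00023379081835443407), np.float64(12.418998405493271), np.float64(0.010255544764251138), [36.8, 10.4, -58.3, 56.1, -17.8], array([ 0.302, -0.091, -0.949]))
```

```bash
cat > pl.py <<'E'
import sys
from ik import *
from plant import r
l2=lo.copy();l2[2]=-57.2
def tz(G):
    f=lambda q:(lambda p,z:np.r_[20*(p+.006*z-G),.1*(z+n)])(*(lambda a:(a[0],a[1].apply([0,0,1])))(fk2(np.r_[q,0])))
    s=least_squares(f,[37,10,-56,56,-18],bounds=(l2[:5],hi[:5]),x_scale=30);return s.x,fk2(np.r_[s.x,0])[1].apply([0,0,1])
G=pc+.028*n;q5,z=tz(G);c=np.cross(z,n);c/=np.linalg.norm(c);c*=-np.sign(c@yw)
R0=np.c_[np.cross(c,z),c,z]
def tgt(th,back): return G-(.006+back)*z,Ro.from_matrix(R0)*Ro.from_euler("z",th,degrees=True)
def rel(th,back):
    s=r.get_state();Rc=Ro.from_euler("xyz",s["eef_rot"],degrees=True);P,Rt=tgt(th,back);v=(Rc.inv()*Rt).as_rotvec(degrees=True);d=P-s["tcp_pos"]
    print("turn",v.round(2),np.linalg.norm(v).round(1),"shift now-axes",(100*Rc.inv().apply(d)).round(2),"target-axes",(100*Rt.inv().apply(d)).round(2),"j",s["joints"].round(1),"F",s["contact_force"].round(1),"M",s["moment"].round(2),"w",s["gripper_width"].round(4))
if __name__=="__main__":
    if len(sys.argv)==1:
        print(z.round(3),"off",np.degrees(np.arccos(-z@n)).round(1),"c.yw",(c@yw).round(3))
        for th in(25,0,-25):
            for b in(0,.06): print(th,b,[t.round(1).tolist() for t in ik(*tgt(th,b),[np.r_[q5,-30-th],np.r_[q5,0]])])
        rel(25,.06)
    else: rel(float(sys.argv[1]),float(sys.argv[2]))
E
python3 pl.py
```

```text
[ 0.295 -0.082 -0.952] off 12.8 c.yw -0.972
25 0 [[38.0, 10.3, -57.2, 51.4, -18.4, -14.6]]
25 0.06 [[46.2, 4.2, -51.1, 32.5, -30.1, -1.8]]
0 0 [[38.0, 10.3, -57.2, 51.4, -18.4, 10.4]]
0 0.06 [[46.2, 4.2, -51.1, 32.5, -30.1, 23.2]]
-25 0 [[38.0, 10.3, -57.2, 51.4, -18.4, 35.4]]
-25 0.06 [[46.2, 4.2, -51.1, 32.5, -30.1, 48.2]]Traceback (most recent call last):
  File "pl.py", line 19, in <module>
    rel(25,.06)
    ~~~^^^^^^^^
  File "pl.py", line 13, in rel
    print("turn",v.round(2),np.linalg.norm(v).round(1),"shift now-axes",(100*Rc.inv().apply(d)).round(2),"target-axes",(100*Rt.inv().apply(d)).round(2),"j",s["joints"].round(1),"F",s["contact_force"].round(1),"M",s["moment"].round(2),"w",s["gripper_width"].round(4))
                                                                                                                                                                                                                                              ^^^^^^^^^^^^^^^^^^^^^^^^
AttributeError: 'float' object has no attribute 'round'
```

```bash
sed -i 's/s\["gripper_width"\].round(4)/round(s["gripper_width"],4)/' pl.py; python3 pl.py 25 .06
```

```text
turn [ -11.99    1.13 -138.69] 139.2 shift now-axes [ 2.82 -0.08  3.46] target-axes [-1.54  1.65  3.85] j [  44.5   -1.2  -58.1   53.8  -25.9 -158.6] F [-0.2  0.5  0.9] M [ 0.19  1.48 -0.02] w 0.0876
```

```bash
python3 -m crank '[[[0,0,0],[0,0,-1],-1],[[-0.7,0.07,-8.2],[0,0,0],-1],[[-0.7,0.07,-8.2],[0,0,0],-1],[[-0.7,0.07,-8.2],[0,0,0],-1],[[-0.7,0.07,-8.2],[0,0,0],-1],[[-0.7,0.07,-8.2],[0,0,0],-1],[[-0.7,0.07,-8.2],[0,0,0],-1],[[-0.7,0.07,-8.2],[0,0,0],-1]]' |head -3; python3 pl.py 25 .06; python3 -m crank '[[[-0.7,0.07,-8.2],[0,0,0],-1],[[-0.7,0.07,-8.2],[0,0,0],-1],[[-0.7,0.07,-8.2],[0,0,0],-1],[[-0.7,0.07,-8.2],[0,0,0],-1],[[-0.7,0.07,-8.2],[0,0,0],-1],[[-0.7,0.07,-8.2],[0,0,0],-1],[[-0.7,0.07,-8.2],[0,0,0],-1],[[-0.7,0.07,-8.2],[0,0,0],-1]]' |head -3; python3 pl.py 25 .06
```

```text
time_s: 13.25
tcp_pos: [0.4949, 0.1592, 0.1913]
eef_rot: [-157.7, 2.4, -97.6]
turn [ -7.19   0.69 -80.93] 81.3 shift now-axes [1.77 1.96 4.71] target-axes [-1.34  1.6   4.99] j [ 47.6  -2.  -51.8  35.5 -29.9 -85.3] F [ 1.4 -0.3  0.5] M [ 0.1   1.34 -0.01] w 0.0879
time_s: 14.05
tcp_pos: [0.4948, 0.1594, 0.1913]
eef_rot: [-172.9, -16.7, -34.1]
turn [-1.540e+00  1.000e-02 -1.533e+01] 15.4 shift now-axes [-0.84  2.04  4.94] target-axes [-1.33  1.62  4.99] j [ 48.8   0.6 -45.1  26.  -37.7 -11.6] F [-0.1  0.4 -0.6] M [0.15 1.13 0.02] w 0.0878
```

```bash
python3 -m crank '[[[-0.75,0,-7.7],[0,0,0],-1],[[-0.75,0,-7.7],[0,0,0],-1],[[0,0,0],[-0.45,0.54,1.7],-1],[[0,0,0],[-0.45,0.54,1.7],-1],[[0,0,0],[-0.45,0.54,1.6],-1],[[0,0,0],[0,0,0],-1],[[0,0,0],[0,0,0],-1]]' |head -3; python3 pl.py 25 .06;python3 pl.py 25 0
```

```text
time_s: 14.75
tcp_pos: [0.4926, 0.1435, 0.1392]
eef_rot: [-179.2, -17.8, -18.3]
turn [ 0.03 -0.01 -0.26] 0.3 shift now-axes [-0.01 -0.03 -0.04] target-axes [-0.01 -0.03 -0.04] j [ 46.3   4.3 -51.2  32.7 -30.   -2.4] F [-0.3  1.3 -0.8] M [0.22 1.09 0.01] w 0.0876
turn [ 0.03 -0.01 -0.26] 0.3 shift now-axes [-0.01 -0.03  5.96] target-axes [-0.01 -0.03  5.96] j [ 46.3   4.3 -51.2  32.7 -30.   -2.4] F [-0.3  1.3 -0.8] M [0.22 1.09 0.01] w 0.0876
```

```bash
python3 -m crank '[[[0,0,0],[0,0,1],-1],[[0,0,0],[0,0,1],-1],[[0,0,0],[0,0,1],-1],[[0,0,0],[0,0,1],-1],[[0,0,0],[0,0,1],-1],[[0,0,0],[0,0,0.9],-1],[[0,0,0],[0,0,0],-1]]' |head -4; python3 pl.py 25 0
python3 -m crank '[[[0,0,0],[0,0,0],0],[[0,0,0],[0,0,0],0],[[0,0,0],[0,0,0],0.1],[[0,0,0],[0,0,0],0.3],[[0,0,0],[0,0,0],0.3]]' 15; python3 pl.py 25 0
```

```text
time_s: 15.45
tcp_pos: [0.5106, 0.1384, 0.0826]
eef_rot: [-179.2, -17.8, -18.3]
contact_force: [0.3, -0.9, 0.4]
turn [ 0.06 -0.05 -0.26] 0.3 shift now-axes [-0.05 -0.03 -0.  ] target-axes [-0.05 -0.03 -0.  ] j [ 38.   10.4 -57.4  52.2 -18.3 -15.6] F [ 0.3 -0.9  0.4] M [ 0.13  1.06 -0.05] w 0.0878
time_s: 15.95
tcp_pos: [0.5098, 0.1389, 0.0823]
eef_rot: [-179.2, -17.8, -18.3]
contact_force: [1.6, 6.3, -1.5]
gripper_width: 0.0536
gripper_force: 4.4
turn [ 0.01  0.   -0.23] 0.2 shift now-axes [ 0.04 -0.01 -0.  ] target-axes [ 0.04 -0.01 -0.  ] j [ 38.   10.3 -57.5  52.2 -18.2 -15.6] F [ 1.6  6.3 -1.5] M [2.98 0.29 0.9 ] w 0.0536
```

```bash
python3 -m crank '[[[0,0,0],[0,-0.2,0],0.2],[[0,0,0],[0,-0.05,0],0.3],[[0,0,0],[0,0,0],0.5],[[0,0,0],[0,0,0],1]]' 15; python3 pl.py 25 0
```

```text
time_s: 16.35
tcp_pos: [0.5104, 0.1405, 0.0823]
eef_rot: [-179.3, -17.8, -18.3]
contact_force: [-4.2, 0.5, 6.6]
gripper_width: 0.0498
gripper_force: 15.0
turn [ 0.1  -0.01 -0.26] 0.3 shift now-axes [ 0.03  0.16 -0.01] target-axes [ 0.03  0.16 -0.01] j [ 38.3  10.5 -57.3  51.9 -18.4 -15.6] F [-4.2  0.5  6.6] M [-0.13  1.85 -0.12] w 0.0498
```

```bash
python3 -m crank '[[[0,0,-5],[0,0,0],1],[[0,0,-5],[0,0,0],1],[[0,0,-5],[0,0,0],1],[[0,0,-5],[0,0,0],1]]' | sed -n 3,5p; python3 pl.py 0 0; python3 -m crank '[[[0,0,-5],[0,0,0],1],[[0,0,-5],[0,0,0],1],[[0,0,-5],[0,0,0],1],[[0,0,-5],[0,0,0],1],[[0,0,-5],[0,0,0],1]]' | sed -n 3,5p; python3 pl.py -20 0
```

```text
eef_rot: [174.4, -16.9, 2.8]
contact_force: [-0.4, 1.4, -0.1]
gripper_width: 0.0488
turn [ 0.05  0.03 -5.05] 5.1 shift now-axes [-0.05  0.21 -0.03] target-axes [-0.06  0.21 -0.03] j [ 38.3  10.5 -57.2  51.9 -18.4   4.6] F [-0.4  1.4 -0.1] M [0.65 0.89 0.02] w 0.0488
eef_rot: [167.7, -13.0, 28.5]
contact_force: [-0.2, 5.2, -3.8]
gripper_width: 0.0491
turn [-0.03  0.01 -0.01] 0.0 shift now-axes [-0.17  0.25 -0.04] target-axes [-0.17  0.25 -0.04] j [ 38.3  10.5 -57.2  51.9 -18.3  29.6] F [-0.2  5.2 -3.8] M [1.48 1.03 0.12] w 0.0491
```

```bash
python3 -m crank '[[[0,0,0],[0,0,0],-0.5],[[0,0,0],[0,0,0],-0.5],[[0,0,0],[0,0,0],-0.5],[[0,0,8],[0,0,0],-0.5],[[0,0,8],[0,0,0],-0.5],[[0,0,8],[0,0,0],-0.5],[[0,0,8],[0,0,0],-0.5],[[0,0,8],[0,0,0],-0.5]]' | sed -n 2,5p
python3 -m crank '[[[0,0,0],[0,0,0],0.2],[[0,0,0],[0,0,0],0.5],[[0,0,0],[0,0,0],1],[[0,0,0],[0,0,0],1]]' 15 | sed -n 4,6p; python3 pl.py 20 0
python3 -m crank '[[[0,0,-4],[0,0,0],1],[[0,0,-4],[0,0,0],1],[[0,0,-4],[0,0,0],1],[[0,0,0],[0,0,0],1]]' | sed -n 3,5p; python3 pl.py 8 0
```

```text
tcp_pos: [0.5104, 0.1404, 0.082]
eef_rot: [179.2, -17.8, -13.5]
contact_force: [-0.6, 0.1, 0.4]
gripper_width: 0.0656
contact_force: [-0.1, 0.2, -0.1]
gripper_width: 0.0495
gripper_force: 14.9
turn [ 0.08  0.03 -0.14] 0.2 shift now-axes [ 0.03  0.18 -0.04] target-axes [ 0.03  0.18 -0.04] j [ 38.3  10.5 -57.3  51.9 -18.4 -10.5] F [-0.1  0.2 -0.1] M [0.19 1.09 0.06] w 0.0495
eef_rot: [175.3, -17.2, -0.4]
contact_force: [-0.5, 1.1, -1.1]
gripper_width: 0.0492
turn [ 0.05  0.03 -0.12] 0.1 shift now-axes [-0.02  0.21 -0.04] target-axes [-0.02  0.21 -0.04] j [ 38.3  10.5 -57.3  51.9 -18.3   1.5] F [-0.5  1.1 -1.1] M [0.49 1.13 0.09] w 0.0492
```

```bash
for k in 1; do python3 -m crank '[[[0,0,-4],[0,0,0],1],[[0,0,0],[0,0,0],1]]' >/dev/null; python3 pl.py 0 0 | sed 's/shift.*F/F/'; python3 -m crank '[[[0,0,-4],[0,0,0],1],[[0,0,0],[0,0,0],1]]' >/dev/null; python3 pl.py 0 0| sed 's/shift.*F/F/'; python3 -m crank '[[[0,0,-4],[0,0,0],1],[[0,0,0],[0,0,0],1]]' >/dev/null; python3 pl.py 0 0| sed 's/shift.*F/F/'; done
```

```text
turn [ 0.04  0.04 -4.24] 4.2 F [-0.3  1.5 -1. ] M [0.63 1.15 0.03] w 0.0487
turn [ 0.02  0.04 -0.31] 0.3 F [ 0.8  2.6 -2.1] M [0.91 1.07 0.18] w 0.0486
turn [-0.01  0.02  3.62] 3.6 F [ 2.7  3.5 -2.9] M [1.45 0.56 0.15] w 0.049
```

```bash
python3 -m crank '[[[0,0,-4],[0,0,0],1],[[0,0,-4],[0,0,0],1],[[0,0,0],[0,0,0],1]]' >/dev/null; python3 pl.py -10 0| sed 's/shift.*F/F/'; python3 -m crank '[[[0,0,-4],[0,0,0],1],[[0,0,-4],[0,0,0],1],[[0,0,0],[0,0,0],1]]' >/dev/null; python3 pl.py -10 0| sed 's/shift.*F/F/'
python3 -m crank '[[[0,0,0],[0,0,0],-0.5],[[0,0,0],[0,0,0],-1],[[0,0,0],[0,0,0],-1],[[0,0,0],[0,0,-2],-1],[[0,0,0],[0,0,-3],-1],[[0,0,0],[0,0,-3],-1],[[0,0,0],[0,0,-3],-1]]' | head -4;  python3 -m crank '[[[0,0,0],[-4,0,-2],-1],[[0,0,0],[-4,0,-2],-1],[[0,0,0],[-4,0,0],-1],[[0,0,0],[-4,0,0],-1],[[0,0,0],[0,0,0],-1]]' | head -4;
cat > look.py <<'E'
from plant import r
from h import *
import sys;from ik import pc,n,e,yw
t,c=r.capture("top"),r.capture("side");pickle.dump(t,open("topk.pkl","wb"))
G=np.mgrid[-.06:.06:400j,-.06:.06:400j];o=[]
for k,hh in((t,.034),(c,.034)):
    X=pc+hh*n+(-G[0])[...,None]*e+(-G[1])[...,None]*yw
    uv=proj(k,X.reshape(-1,3)).reshape(400,400,2).astype(np.float32);o.append(cv2.remap(k["color"],uv[...,0],uv[...,1],cv2.INTER_CUBIC)[:,:,::-1])
cv2.imwrite(f"pics/{sys.argv[1]}.png",np.hstack(o))
for im in o:
    g=im[110:290,110:290].min(-1);m=((g>110)*255).astype(np.uint8)
    k,l,st,ce=cv2.connectedComponentsWithStats(m)
    for i in range(1,k):
        if 40<st[i,4]<3000:
            p=np.argwhere(l==i)[:,::-1].astype(np.float32);v=cv2.fitLine(p,cv2.DIST_L2,0,.01,.01).ravel();print(st[i,4],(ce[i]+110).round(),"deg cw from up",np.degrees(np.arctan2(v[0],-v[1])).round(1))
E
python3 look.py k2
```

```text
turn [-0.05 -0.05  1.62] 1.6 F [ 2.9  4.  -2.7] M [1.75 0.19 0.21] w 0.0485
turn [-0.09 -0.1   9.64] 9.6 F [ 2.1  5.6 -1.3] M [2.17 0.41 0.36] w 0.0493
time_s: 20.75
tcp_pos: [0.4771, 0.1497, 0.1873]
eef_rot: [167.8, -12.9, 28.1]
contact_force: [0.9, 0.4, 0.3]
time_s: 21.25
tcp_pos: [0.3333, 0.0824, 0.2013]
eef_rot: [168.4, -12.5, 28.0]
contact_force: [0.3, 0.0, 0.0]
104 [286. 116.] deg cw from up 161.2
1367 [197. 165.] deg cw from up 179.3
```

View pics/k2.png

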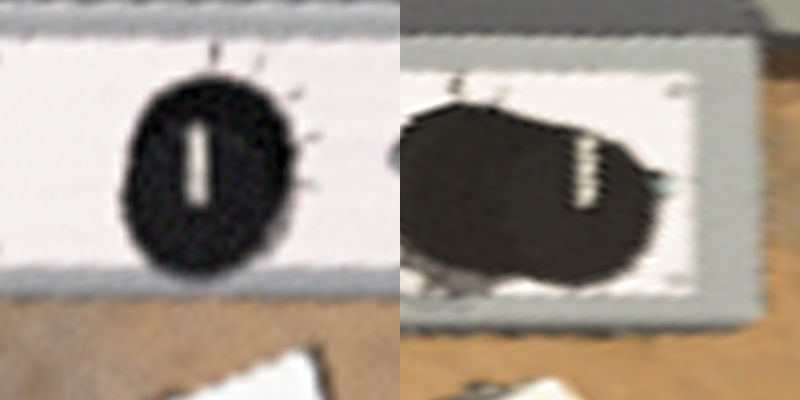

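The pointer now stands vertical at the 12 o'clock mark (off stop): about 85° was commanded against about 62° needed, so the grip slipped at the end. I'll run a last numeric check on the pot and the other objects.

```bash
python3 - <<'E'
from h import *
from plant import r
a,b,c=[pickle.load(open(f,"rb"))["color"] for f in("top.pkl","top2.pkl","topk.pkl")]
for n,(u0,u1,v0,v1),x in(("pot",(295,385,155,285),b),("cards",(185,262,272,338),b),("cards0",(185,262,272,338),a),("mug",(388,452,190,240),a),("parcel",(140,200,145,192),a)):
    p,q=[cv2.cvtColor(i[v0:v1,u0:u1],cv2.COLOR_RGB2GRAY).astype(np.float32) for i in(x,c)]
    print(n,cv2.phaseCorrelate(p,q),abs(p-q).mean())
s=r.get_state();print(s["time_s"],s["contact_force"],abs(s["qd"]).max())
E
```

```text
pot ((-0.026810256656048637, 0.4832512313129058), 0.9156294796790606) 6.1331625
cards ((-0.0341774881348158, -0.03369876929207294), 0.8267638312445746) 9.938017
cards0 ((-0.0019990265960885267, -0.04880767027207611), 0.8302080074946085) 7.900039
mug ((0.022100727857612412, -0.00781309713296352), 0.9008383575081825) 3.4240625
parcel ((0.049587641127857296, 0.06264951583844791), 0.9936595923370786) 3.2379432
21.35 [ 0.64353831 -0.33543047 -0.78491801] 3.127550143364703
```

```bash
python3 -m crank '[[[0,0,0],[0,0,0],-1],[[0,0,0],[0,0,0],-1],[[0,0,0],[0,0,0],-1]]' | head -2; python3 -c "
from plant import r
print(r.close_job())"
```

```text
time_s: 21.65
tcp_pos: [0.3348, 0.0822, 0.1995]
the job is handed in; nothing more can be done
None
```

I handed the job in at 21.65 s: by the camera, the pot was slid across by its handle to within about 1 mm of the stand ring's centre. Then the thermostat knob was turned anticlockwise to its off stop at 12 o'clock, and the card pack, mug and parcel box did not move. One unsettled point is that mid-slide depth readings suggested 1–2° of tilt, though they read about the same with the pot released and standing free.

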